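Set the lamp four clicks brighter and photograph the tablets

ROBOT

A 6-joint arm with a two-finger parallel gripper is mounted at the origin on a cart in front of the work surface, level with it; the furniture and walls round the work are solid. World frame = base frame: x ahead of the robot, y to its left, z up, the work surface at z = 0. Lengths are in mm, angles in rad, forces in N, time in s.
With the tool pointing down it reaches from about 275 to 1000 mm from the base axis. Payload 8.4 kg.
Tool frame: the origin (TCP) lies at the very end of the fingers, on their centre line; the grasp point (between the pads) lies 19 mm behind it (r.tcp_to_grasp is the distance from the TCP to the grasp point, in mm); z points along the fingers, y is the line along which they close (so a half turn about z gives the same grasp; the last joint's range is limited). The gripper opens to 85 mm and grips with 20 to 120 N. Pads are 22 mm wide; open, the fingers measure 114 mm over their backs; the gripper's body (76 mm by 85 mm) begins 54 mm behind the grasp point. The pads swing forward as they close: fully open they stand 13 mm farther back than shut.
Start: joints at [-1.168, 0.353, 1.633, -0, 1.155, -0.002], TCP at [246.146, -574.491, 231.281] pointing down, gripper open.
Joint ranges: [-2.63, 2.63], [-0.92, 2.1], [0.06, 2.66], [-1.3, 4.44], [0, 2.69], [-3.02, 3.02]. Speed limits (rad/s): [2.22, 2.22, 2.79, 3.14, 3.14, 3.14].

INTERFACE

Orientations are given as [roll, pitch, yaw] about the fixed x, y, z axes, in that order (R = Rz(yaw) Ry(pitch) Rx(roll)).
In Python, from rig import r gives the robot as it stands. The module is installed in compiled form; this text tells all that it offers.
- The arm moves only by the tool play_rows, never from a script. Its argument "rows" is a list of rows, each an object with "dp": the shift along the tool's x, y, z in units of 40 mm (1.0 is 40 mm), a list of three; "turn": the turn, a rotation vector about the tool's x, y, z in units of 6 degrees (1.0 is 6 degrees), a list of three; "fingers": the closure, from 0 (fully open) to 1 (shut). In form: [{"dp": [tx, ty, tz], "turn": [wx, wy, wz], "fingers": fingers}, ...]. A call has 1 to 5 rows; each row shifts and turns the commanded pose from where the row before left it, along the tool's axes as they then stand; what a row does not reach is not made up. A row lasts 1/12 s, in which the tool goes at most 41.7 mm and 7.16 degrees, less where a joint would pass 70% of its speed; a pose out of reach is approached as far as the arm can. A call is refused whole if a number of a shift passes 1 or a number of a turn 1, either way. A call with a gripper value outside its range is refused whole. The fingers move at their own pace and stop on an object; "force" is the grip in N (left out, the last holds). Time passes only in rows, so rows that do not move let the fingers close. It gives the time, the measured TCP pose, the force, the opening and the grip force at its end, in the units of the state.
- r.sense(): the state, without advancing time (a new reading comes with each control period).
- r.grab_frame(name): name is "scene" or "top"; returns a dict with "pixels" (400x640x3 uint8, red, green, blue), "fx", "fy", "cx", "cy" (pixels), "dist" ([k1, k2, p1, p2, k3] as OpenCV has them; the pictures are not rectified), "pose" (4x4, takes a point from camera to world coordinates). Camera axes: x right, y down, z forward; pixel columns grow to the right and rows downward; lengths in mm; the calibration is good to about 2 mm. A picture is of the moment at which its call begins. There is no depth.
- r.sign_off(): hands the job in; it is judged then, once.
The state is a dict: "clock": time; "qpos": joint angles; "qvel": joint speeds; "joint_efforts": joint torques, N m; "eef_pos": TCP position; "tcp_rot": TCP orientation; "contact_force": force on the tool from outside, world axes, zero at the start; "wrist_torque": the same for the moment, N m; "opening": opening from 0.0 (shut) to 1.0 (fully open); "grasp_force": force on a finger pad.
Only numpy, scipy, OpenCV 4.12 (cv2) and the standard library are available. Lean on these libraries where they do the work, as an engineer would, in place of code of your own. Each camera call takes 0.05 s, during which the arm holds its last target. There are 200 camera calls.

TASK

The tablets under the stand camera are to be photographed. Turn the rotary selector on the lamp control exactly four clicks clockwise from where it stands and let it rest in that click; then, with the shut fingers, press the red button of the camera release until you feel it rest firmly on its first stop, hold it there for a good second so that the camera focuses, then press it fully down to take the picture, and let it go. Do not take the picture at any other lamp setting, and leave the timer, the pack of wipes and the amber bottle where they are.

Things in the scene. Friction and masses are not known exactly. Their poses are not given: they have to be found in the camera images.
- lamp_control: light grey sloped box, fixed, 90 mm deep (x), 112 wide (y), 44 high in front, 68 at its back; origin at the centre of its underside, x to its back, y to its left, z up. Its black faceplate passes 56 mm above the origin and slopes 15 degrees down to the front: the selector's axis (its normal) leans 15 degrees from the vertical towards the box's -x. Stands left or right of the release, yaw within 0.3
- selector_grip (a point): middle of the selector's grip bar, on the turning axis: black bar 60 mm long, 16 wide (take it across this), 33 tall, on a round skirt of 64 mm diameter. Skirt's upper face 16.5 mm below this point, bar top 16.5 above it, faceplate 28.5 below. Axes turn with the selector: x along the bar to the end with the white pointer line, y across it, z outwards along the turning axis
- selector_pointer (a point): point in the grip bar 26 mm from the turning axis towards its end with the white pointer line, at the same height as selector_grip; axes as selector_grip
- selector (a joint): selector angle, rad; grows clockwise as seen facing the faceplate. One click every 0.5236 (30 degrees): rests at 0, 0.524, 1.047 ... 3.665 (8 positions, a white mark each, stops just beyond both ends); starts at rest at 0, 0.524 or 1.047. Leaving a click takes about 0.1 N m; past half-way it snaps on into the next, let go between clicks it drops into the nearer one
- camera_release: dark desk block held fast on the worktop, 78 x 74 mm, 32 mm high, with a round aluminium collar of 43 mm diameter whose upper face is 38 mm above the origin and the red button in it; origin at the centre of its underside, z up
- shutter_top (a point): centre of the upper face of the red button, 30 mm in diameter, 50 mm above the worktop and 12 mm proud of the collar when it is up; pressed straight down; moves with the button
- shutter (a joint): travel of the red button, m: 0 up, 0.008 fully down; spring-returned. It moves against a light spring (2 to 3.5 N) down to its first stop, which lies somewhere between 0.003 and 0.0055 (differs each time, cannot be seen); there a second spring bears and it does not go on below about 11 N; fully down takes about 14 N
- timer: white kitchen-type timer, 68 x 68 x 19 mm, lying loose on the worktop; origin at the centre of its underside; to be left alone
- wipes: blue pack of wipes, 58 x 105 x 52 mm, loose on the worktop; origin at the centre of its underside; to be left alone
- amber_bottle_mid (a point): brown bottle with a blue cap, 62 mm in diameter, 128 mm tall, loose on the worktop, to the right; point on its axis half-way up; to be left alone

How it is judged:
By the outcome, as a careful person would: the job done as asked, in the order asked, and still so for the second after the job is handed in, with the robot touching nothing.
It also fails if it takes over 61 s, if anything falls off the work surface, if the arm or the gripper's body presses on something with over 40 N, if the wrist force passes 120 N, or if a joint passes its speed limit or range.

## Working session

There is one attempt and no reset: what is moved stays moved. The work goes in short steps, Python scripts to look and compute and a tool call to move; the robot and the scene stay as the last step left them, time stands still between calls to the robot, and variables do not carry over. Pictures are saved under pics/ and viewed, at most 10 in all, crops included, and the job is handed in when it is done.

Besides the shell and the picture viewer there is one more tool, called by a JSON object that holds its "api" and its "payload", one argument or row to a line. play_rows: Moves the arm, as the interface text tells. Its arguments: {"type":"object","properties":{"rows":{"type":"array"},"force":{"type":"number"}},"required":["rows"]}

```bash
mkdir -p pics
python3 - <<'E'
from rig import r
import cv2,numpy as np
print(r.sense(), r.tcp_to_grasp)
for n in("scene","top"):
    f=r.grab_frame(n); cv2.imwrite(f"pics/{n}0.png",f["pixels"][:,:,::-1])
    print(n,f["fx"],f["fy"],f["cx"],f["cy"],f["dist"],np.round(f["pose"],3).tolist())
E
```

```text
{'clock': 0.0, 'qpos': array([-1.16842324e+00,  3.53651568e-01,  1.63413467e+00, -2.92735486e-05,
        1.15518613e+00, -2.39551533e-03]), 'qvel': array([ 8.55921421e-04, -4.62554543e-05,  4.57254875e-05, -2.37177096e-04,
       -2.12400425e-03,  8.66661859e-04]), 'joint_efforts': array([ 1.78792379e-03, -6.05247045e+01, -3.42059076e+01, -6.39670861e-05,
        9.25193424e-03,  5.66118352e-07]), 'eef_pos': array([ 245.93810155, -574.06417796,  230.55931086]), 'tcp_rot': array([-3.14021288e+00,  2.34599580e-05,  4.04780457e-01]), 'contact_force': array([-0.67227501,  0.49940977,  0.32070214]), 'wrist_torque': array([-0.00685844, -0.0211925 , -0.0082845 ]), 'grasp_force': 0.0, 'opening': 1.0028962968428012} 18.700000000000003
scene 450.4443399791477 450.4443399791477 330.2993568231523 201.64533409783172 [-0.06681808  0.          0.          0.          0.        ] [[-0.616, -0.314, 0.722, -644.34], [-0.788, 0.235, -0.57, 914.5], [0.009, -0.92, -0.392, 670.444], [0.0, 0.0, 0.0, 1.0]]
top 504.48973930081553 504.48973930081553 319.45118917890284 191.86232174366515 [-0.11221138  0.          0.          0.          0.        ] [[0.018, -0.993, 0.12, 244.965], [-1.0, -0.019, -0.001, 37.168], [0.003, -0.12, -0.993, 1859.585], [0.0, 0.0, 0.0, 1.0]]
```

View pics/scene0.png

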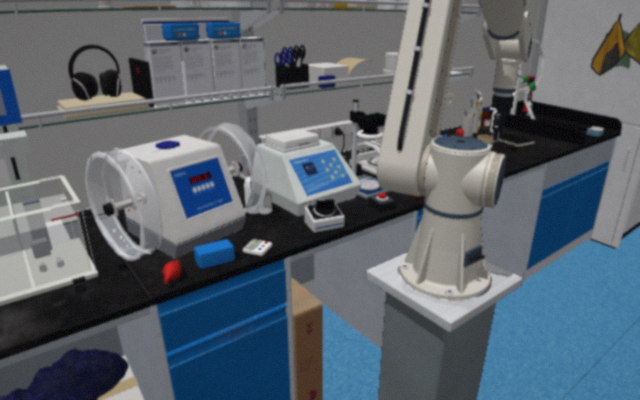

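View pics/top0.png

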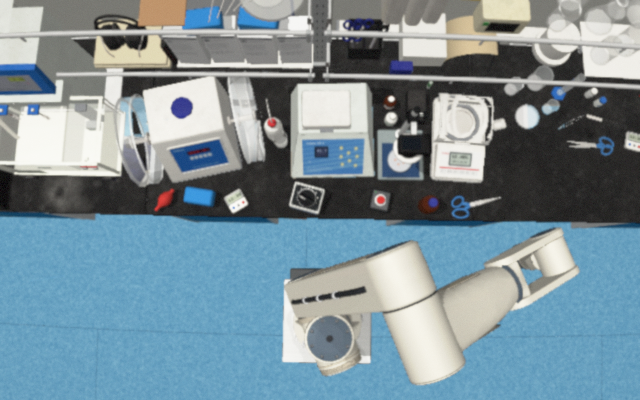

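The top view shows the lamp control at about (307,197), the release's red button at (381,200), the timer at (236,201), the wipes at (199,196) and the bottle at (429,204). I'll enlarge the region.

```bash
cat > h.py <<'E'
import cv2,numpy as np
from rig import r
def ray(f,px):
    K=np.array([[f["fx"],0,f["cx"]],[0,f["fy"],f["cy"]],[0,0,1]])
    u=cv2.undistortPoints(np.array([[px]],float),K,np.array(f["dist"]))[0,0]
    T=np.array(f["pose"]); return T[:3,3],T[:3,:3]@[u[0],u[1],1]
def at_z(f,px,z):
    o,d=ray(f,px); return o+d*(z-o[2])/d[2]
def cross(f1,p1,f2,p2):
    (a,d),(b,e)=ray(f1,p1),ray(f2,p2); d=d/np.linalg.norm(d);e=e/np.linalg.norm(e)
    s,t=np.linalg.lstsq(np.c_[d,-e],b-a,rcond=None)[0]
    return (a+s*d+b+t*e)/2,np.linalg.norm(a+s*d-b-t*e)
def red(f,box):
    x0,y0,x1,y1=box; h=cv2.cvtColor(f["pixels"][y0:y1,x0:x1],cv2.COLOR_RGB2HSV)
    m=((h[...,0]<8)|(h[...,0]>172))&(h[...,1]>140)&(h[...,2]>90)
    v,u=np.nonzero(m); return np.array([u.mean()+x0,v.mean()+y0]),len(u)
E
python3 - <<'E'
from h import *
t=r.grab_frame("top");s=r.grab_frame("scene")
a,n=red(t,(365,185,397,215));b,m=red(s,(370,185,400,210))
print(a,n,b,m,at_z(t,a,50),at_z(s,b,50),cross(t,a,s,b))
A=cv2.resize(t["pixels"][180:217,282:332],None,fx=12,fy=12,interpolation=cv2.INTER_CUBIC)
B=cv2.resize(s["pixels"][192:237,296:351],None,fx=12,fy=12,interpolation=cv2.INTER_CUBIC)
cv2.imwrite("pics/t1.png",A[:,:,::-1]);cv2.imwrite("pics/s1.png",B[:,:,::-1])
E
```

```text
[380.5 199.5] 32 [382.22580645 194.80645161] 31 [ 440.83292346 -185.20508144   50.        ] [ 435.66206291 -178.75300997   50.        ] (array([ 441.53146704, -185.32691206,   46.45164143]), np.float64(0.8890509619070398))
```

View pics/t1.png

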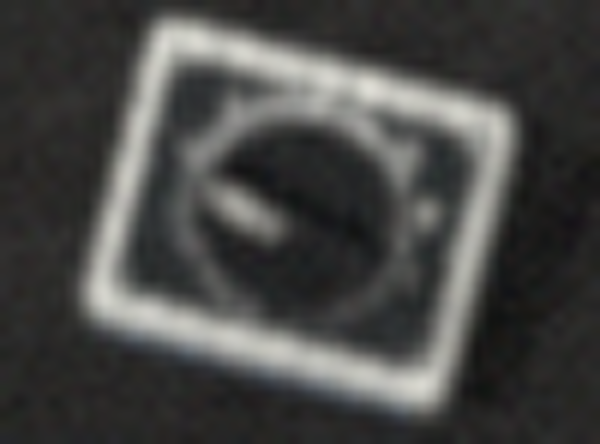

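View pics/s1.png

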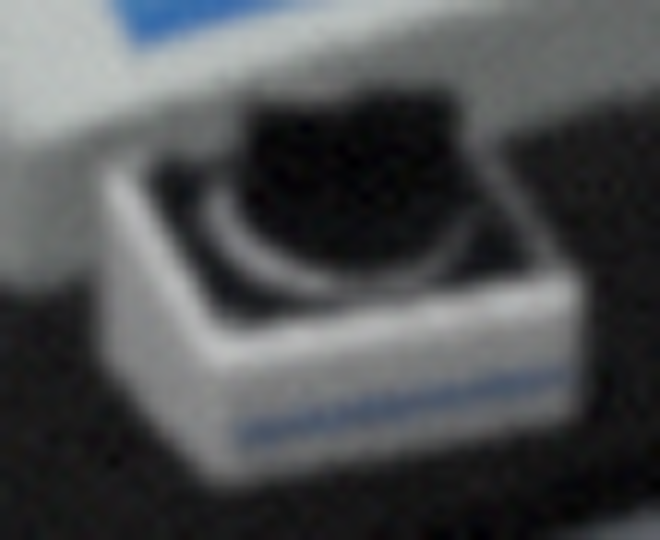

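The crops show the box outline: back corners at crop (150,15) and (515,110), front corners at (85,310) and (435,410). The white pointer line runs from (280,235) out to (205,190), so the pointer is at the bar's left end. Next I compute poses.

```bash
cat >> h.py <<'E'
from scipy.spatial.transform import Rotation as Rn
E
python3 - <<'E'
from h import *
t=r.grab_frame("top")
P=lambda x,y:(282+(x+.5)/12-.5,180+(y+.5)/12-.5)
bl,br=at_z(t,P(150,15),68),at_z(t,P(515,110),68)
fl,fr=at_z(t,P(85,310),44),at_z(t,P(435,410),44)
print(np.round([bl,br,fl,fr],1).tolist(),[np.linalg.norm((a-b)[:2]) for a,b in((bl,br),(fl,fr),(bl,fl),(br,fr))])
print("yaws",[np.arctan2(*(d[[1,0]])) for d in(bl-fl,br-fr)],[np.arctan2(-d[0],d[1]) for d in(bl-br,fl-fr)])
c=(bl+br+fl+fr)/4; yaw=np.mean([np.arctan2(-d[0],d[1]) for d in(bl-br,fl-fr)]+[np.arctan2(*(d[[1,0]])) for d in(bl-fl,br-fr)])
B=Rn.from_euler('z',yaw).as_matrix(); n=B@[-np.sin(.2618),0,np.cos(.2618)]
o=np.array([c[0],c[1],0]); g=o+[0,0,56]+28.5*n
# skirt ring check, circle centre in crop ~ (295,215)
def onplane(px,h):
    O,d=ray(t,px); p0=g+n*h; return O+d*((p0-O)@n)/(d@n)
print("origin",o,"yaw",yaw,"grip",g,"ring centre on plate",onplane(P(293,208),-28.5)-(g-28.5*n))
a,b=onplane(P(205,190),16.5),onplane(P(280,235),16.5)
bx=B@[np.cos(.2618),0,np.sin(.2618)]; by=B@[0,1,0]
for d in(a-b,a-g): print("pointer cw from back deg",-np.degrees(np.arctan2(d@by,d@bx)),np.linalg.norm(d))
# pixels red
E
```

```text
[[500.6, 127.8, 68.0], [474.0, 18.2, 68.0], [413.9, 146.4, 44.0], [385.8, 40.4, 44.0]] [np.float64(112.77042128683465), np.float64(109.663050777483), np.float64(88.63749469028413), np.float64(91.02685626843207)]
yaws [np.float64(-0.21151456908427582), np.float64(-0.24664200934496205)] [np.float64(-0.23798490647671344), np.float64(-0.26002694961909956)]
origin [443.58432058  83.19895835   0.        ] yaw -0.2390421086312627 grip [436.41770609  84.94547437  83.52888153] ring centre on plate [1.09444526 0.88762071 0.2286044 ]
pointer cw from back deg -73.51357815259232 25.569767871788237
pointer cw from back deg -74.97880336705012 30.73978652892433
```

Dimensions agree with those given (112.8/109.7 against 112, 88.6/91 against 90). The pointer is 75° anticlockwise of the box's back, which is position 0.524. Next: plan the approach.

```bash
cat >> h.py <<'E'
yaw=-.239; B=Rn.from_euler('z',yaw).as_matrix(); n=B@[-np.sin(.2618),0,np.cos(.2618)]
bx=B@[np.cos(.2618),0,np.sin(.2618)]; by=B@[0,1,0]
g=np.array([436.9,85.3,83.5])
def grip(cw,h):  # tool pose gripping bar at clockwise angle from box back, TCP h above grip point
    a=-np.radians(cw); X=np.cos(a)*bx+np.sin(a)*by; Y=np.cross(n,X)
    return g+h*n, np.c_[-X,Y,-n]
down=lambda y:Rn.from_euler('xyz',[np.pi,0,y]).as_matrix()
def plan(p,R=None):
    s=r.sense(); R0=Rn.from_euler('xyz',s["tcp_rot"]).as_matrix()
    d=R0.T@(np.array(p)-s["eef_pos"])
    print("dp units",np.round(d/40,3),"len rows",np.linalg.norm(d)/40)
    if R is not None:
        w=np.degrees(Rn.from_matrix(R0.T@R).as_rotvec())/6
        print("turn units",np.round(w,3),np.linalg.norm(w))
def st():
    s=r.sense(); print(s["clock"],s["eef_pos"].round(1),s["tcp_rot"].round(4),s["contact_force"].round(2),s["wrist_torque"].round(3),s["qpos"].round(3),s["opening"],s["grasp_force"])
E
python3 - <<'E'
from h import *
p,R=grip(-75,110); plan(p,R)
E
```

```text
dp units [ 10.31  -13.705   1.039] len rows 17.18114307718828
turn units [ 1.828  2.717 23.476] 23.70360486163697
```

{"api": "play_rows", "payload": {
  "rows": [
    {"dp": [0.515,-0.685,0.05],"turn": [0,0,0],"fingers": 0},
    {"dp": [0.515,-0.685,0.05],"turn": [0,0,0],"fingers": 0},
    {"dp": [0.515,-0.685,0.05],"turn": [0,0,0],"fingers": 0},
    {"dp": [0.515,-0.685,0.05],"turn": [0,0,0],"fingers": 0},
    {"dp": [0.515,-0.685,0.05],"turn": [0,0,0],"fingers": 0}
  ]
}}

```text
clock: 0.67
eef_pos: [286.8, -406.4, 221.0]
tcp_rot: [-3.141, -0.0, 0.404]
contact_force: [1.8, 0.4, 0.7]
opening: 0.999
grasp_force: 0.0
```

{"api": "play_rows", "payload": {
  "rows": [
    {"dp": [0.515,-0.685,0.05],"turn": [0,0,0],"fingers": 0},
    {"dp": [0.515,-0.685,0.05],"turn": [0,0,0],"fingers": 0},
    {"dp": [0.515,-0.685,0.05],"turn": [0,0,0],"fingers": 0},
    {"dp": [0.515,-0.685,0.05],"turn": [0,0,0],"fingers": 0},
    {"dp": [0.515,-0.685,0.05],"turn": [0,0,0],"fingers": 0}
  ]
}}

```text
clock: 1.08
eef_pos: [327.6, -240.0, 211.3]
tcp_rot: [3.141, -0.0, 0.404]
contact_force: [2.0, -0.6, -0.3]
opening: 1.002
grasp_force: 0.0
```

{"api": "play_rows", "payload": {
  "rows": [
    {"dp": [0.515,-0.685,0.05],"turn": [0,0,0],"fingers": 0},
    {"dp": [0.515,-0.685,0.05],"turn": [0,0,0],"fingers": 0},
    {"dp": [0.515,-0.685,0.05],"turn": [0,0,0],"fingers": 0},
    {"dp": [0.515,-0.685,0.05],"turn": [0,0,0],"fingers": 0},
    {"dp": [0.515,-0.685,0.05],"turn": [0,0,0],"fingers": 0}
  ]
}}

```text
clock: 1.5
eef_pos: [368.4, -73.5, 201.5]
tcp_rot: [3.141, -0.001, 0.405]
contact_force: [0.9, -0.1, 0.3]
opening: 1.001
grasp_force: 0.0
```

{"api": "play_rows", "payload": {
  "rows": [
    {"dp": [0.515,-0.685,0.05],"turn": [0,0,0],"fingers": 0},
    {"dp": [0.515,-0.685,0.05],"turn": [0,0,0],"fingers": 0},
    {"dp": [0.515,-0.685,0.05],"turn": [0,0,0],"fingers": 0},
    {"dp": [0.515,-0.685,0.05],"turn": [0,0,0],"fingers": 0},
    {"dp": [0.515,-0.685,0.05],"turn": [0,0,0],"fingers": 0}
  ]
}}

```text
clock: 1.92
eef_pos: [409.1, 93.3, 191.4]
tcp_rot: [3.141, -0.001, 0.405]
contact_force: [1.1, 0.1, 0.6]
opening: 1.0
grasp_force: 0.0
```

{"api": "play_rows", "payload": {
  "rows": [
    {"dp": [0,0,0],"turn": [0.073,0.109,0.94],"fingers": 0},
    {"dp": [0,0,0],"turn": [0.073,0.109,0.94],"fingers": 0},
    {"dp": [0,0,0],"turn": [0.073,0.109,0.94],"fingers": 0},
    {"dp": [0,0,0],"turn": [0.073,0.109,0.94],"fingers": 0},
    {"dp": [0,0,0],"turn": [0.073,0.109,0.94],"fingers": 0}
  ]
}}

```text
clock: 2.33
eef_pos: [409.0, 91.7, 191.3]
tcp_rot: [-3.09, -0.046, -0.093]
contact_force: [0.6, -0.9, 0.3]
opening: 1.002
grasp_force: 0.0
```

Run:
```python
from h import *
st(); p,R=grip(-75,110); plan(p,R)
```

```text
2.3333 [409.   91.7 191.3] [-3.0904 -0.0458 -0.0932] [ 0.57 -0.89  0.31] [-0.006  0.036  0.027] [0.187 0.044 2.129 0.046 0.911 1.823] 1.001666532936609 0.0
dp units [ 0.003 -0.008  0.039] len rows 0.04018514093918398
turn units [ 1.459  2.161 18.735] 18.915977842125255
```

The last joint would run out of range this way round, so I'll use the half-turned grasp.

```bash
cat >> h.py <<'E'
_g=grip
def grip(cw,h):
    p,R=_g(cw,h); return p,R@np.diag([-1,-1,1])
E
python3 - <<'E'
from h import *
p,R=grip(-75,110); plan(p,R)
E
```

```text
dp units [ 0.003 -0.008  0.039] len rows 0.04018514093918398
turn units [ -1.937   1.307 -11.116] 11.358980518972496
```

{"api": "play_rows", "payload": {
  "rows": [
    {"dp": [0,0,0],"turn": [-0.16,0.11,-0.926],"fingers": 0},
    {"dp": [0,0,0],"turn": [-0.16,0.11,-0.926],"fingers": 0},
    {"dp": [0,0,0],"turn": [-0.16,0.11,-0.926],"fingers": 0},
    {"dp": [0,0,0],"turn": [-0.16,0.11,-0.926],"fingers": 0},
    {"dp": [0,0,0],"turn": [-0.16,0.11,-0.926],"fingers": 0}
  ]
}}

```text
clock: 2.75
eef_pos: [409.1, 91.5, 191.4]
tcp_rot: [3.069, -0.1, 0.403]
contact_force: [0.9, -0.1, 0.0]
opening: 0.993
grasp_force: 0.0
```

{"api": "play_rows", "payload": {
  "rows": [
    {"dp": [0,0,0],"turn": [-0.16,0.11,-0.926],"fingers": 0},
    {"dp": [0,0,0],"turn": [-0.16,0.11,-0.926],"fingers": 0},
    {"dp": [0,0,0],"turn": [-0.16,0.11,-0.926],"fingers": 0},
    {"dp": [0,0,0],"turn": [-0.16,0.11,-0.926],"fingers": 0},
    {"dp": [0,0,0],"turn": [-0.16,0.11,-0.926],"fingers": 0}
  ]
}}

```text
clock: 3.17
eef_pos: [409.0, 91.6, 191.4]
tcp_rot: [2.937, -0.089, 0.893]
contact_force: [0.4, 0.1, 0.1]
opening: 1.0
grasp_force: 0.0
```

{"api": "play_rows", "payload": {
  "rows": [
    {"dp": [0,0,0],"turn": [-0.16,0.11,-0.926],"fingers": 0},
    {"dp": [0,0,0],"turn": [-0.16,0.11,-0.926],"fingers": 0},
    {"dp": [0,0,0],"turn": [0,0,0],"fingers": 0}
  ]
}}

```text
clock: 3.42
eef_pos: [408.3, 91.4, 191.1]
tcp_rot: [2.888, -0.067, 1.087]
contact_force: [-0.4, -0.1, 0.4]
opening: 1.002
grasp_force: 0.0
```

Run:
```python
from h import *
st(); p,R=grip(-75,-11); plan(p,R)
f=r.grab_frame("top")
cv2.imwrite("pics/t2.png",cv2.resize(f["pixels"][150:230,250:370],None,fx=6,fy=6)[:,:,::-1])
```

```text
3.4167 [408.3  91.4 191.1] [ 2.8884 -0.0672  1.0873] [-0.38 -0.11  0.45] [ 0.061  0.143 -0.024] [ 0.329 -0.041  2.245 -0.208  0.725  0.963] 1.002198270967695 0.0
dp units [0.017 0.006 3.062] len rows 3.0621584834127695
turn units [-0.006 -0.023  0.08 ] 0.08363431679383479
```

The last joint would end at 3.06, just past its range. Turn back half a turn, which takes the same grasp with q6 from −2.18 to −0.08.

{"api": "play_rows", "payload": {
  "rows": [
    {"dp": [0,0,0],"turn": [0,0,-1],"fingers": 0},
    {"dp": [0,0,0],"turn": [0,0,-1],"fingers": 0},
    {"dp": [0,0,0],"turn": [0,0,-1],"fingers": 0},
    {"dp": [0,0,0],"turn": [0,0,-1],"fingers": 0},
    {"dp": [0,0,0],"turn": [0,0,-1],"fingers": 0}
  ]
}}

```text
clock: 3.88
eef_pos: [409.3, 91.5, 191.4]
tcp_rot: [2.889, 0.066, 1.59]
contact_force: [-0.6, -0.4, -0.4]
opening: 1.002
grasp_force: 0.0
```

{"api": "play_rows", "payload": {
  "rows": [
    {"dp": [0,0,0],"turn": [0,0,-1],"fingers": 0},
    {"dp": [0,0,0],"turn": [0,0,-1],"fingers": 0},
    {"dp": [0,0,0],"turn": [0,0,-1],"fingers": 0},
    {"dp": [0,0,0],"turn": [0,0,-1],"fingers": 0},
    {"dp": [0,0,0],"turn": [0,0,-1],"fingers": 0}
  ]
}}

```text
clock: 4.3
eef_pos: [409.3, 91.5, 191.4]
tcp_rot: [2.954, 0.183, 2.105]
contact_force: [0.7, -0.1, -1.2]
opening: 1.0
grasp_force: 0.0
```

{"api": "play_rows", "payload": {
  "rows": [
    {"dp": [0,0,0],"turn": [0,0,-1],"fingers": 0},
    {"dp": [0,0,0],"turn": [0,0,-1],"fingers": 0},
    {"dp": [0,0,0],"turn": [0,0,-1],"fingers": 0},
    {"dp": [0,0,0],"turn": [0,0,-1],"fingers": 0},
    {"dp": [0,0,0],"turn": [0,0,-1],"fingers": 0}
  ]
}}

```text
clock: 4.72
eef_pos: [409.3, 91.5, 191.4]
tcp_rot: [3.072, 0.252, 2.637]
contact_force: [0.3, 0.7, -1.0]
opening: 1.001
grasp_force: 0.0
```

{"api": "play_rows", "payload": {
  "rows": [
    {"dp": [0,0,0],"turn": [0,0,-1],"fingers": 0},
    {"dp": [0,0,0],"turn": [0,0,-1],"fingers": 0},
    {"dp": [0,0,0],"turn": [0,0,-1],"fingers": 0},
    {"dp": [0,0,0],"turn": [0,0,-1],"fingers": 0},
    {"dp": [0,0,0],"turn": [0,0,-1],"fingers": 0}
  ]
}}

```text
clock: 5.13
eef_pos: [409.3, 91.5, 191.4]
tcp_rot: [-3.074, 0.252, -3.105]
contact_force: [-0.1, -0.3, 0.7]
opening: 1.002
grasp_force: 0.0
```

{"api": "play_rows", "payload": {
  "rows": [
    {"dp": [0,0,0],"turn": [0,0,-1],"fingers": 0},
    {"dp": [0,0,0],"turn": [0,0,-1],"fingers": 0},
    {"dp": [0,0,0],"turn": [0,0,-1],"fingers": 0},
    {"dp": [0,0,0],"turn": [0,0,-1],"fingers": 0},
    {"dp": [0,0,0],"turn": [0,0,-1],"fingers": 0}
  ]
}}

```text
clock: 5.55
eef_pos: [409.3, 91.5, 191.4]
tcp_rot: [-2.956, 0.184, -2.573]
contact_force: [0.5, -0.9, 0.4]
opening: 0.999
grasp_force: 0.0
```

{"api": "play_rows", "payload": {
  "rows": [
    {"dp": [0,0,0],"turn": [0,0,-1],"fingers": 0},
    {"dp": [0,0,0],"turn": [0,0,-1],"fingers": 0},
    {"dp": [0,0,0],"turn": [0,0,-1],"fingers": 0},
    {"dp": [0,0,0],"turn": [0,0,-1],"fingers": 0},
    {"dp": [0,0,0],"turn": [0,0,-1],"fingers": 0}
  ]
}}

```text
clock: 5.97
eef_pos: [409.3, 91.5, 191.4]
tcp_rot: [-2.889, 0.068, -2.058]
contact_force: [-0.4, -0.7, -0.6]
opening: 1.004
grasp_force: 0.0
```

```bash
cat >> h.py <<'E'
grip=_g
E
python3 - <<'E'
from h import *
st(); p,R=grip(-75,-11); plan(p,R)
f=r.grab_frame("scene")
cv2.imwrite("pics/s2.png",cv2.resize(f["pixels"][150:250,270:400],None,fx=6,fy=6)[:,:,::-1])
E
```

```text
5.9667 [409.3  91.5 191.4] [-2.8894  0.0678 -2.0579] [-0.38 -0.75 -0.57] [ 0.037  0.066 -0.   ] [ 0.328 -0.039  2.242 -0.207  0.727 -2.177] 1.0039067907842307 0.0
dp units [-2.000e-03  1.300e-02  3.064e+00] len rows 3.064172692163468
turn units [0.013 0.02  0.046] 0.05182276274849813
```

View pics/s2.png

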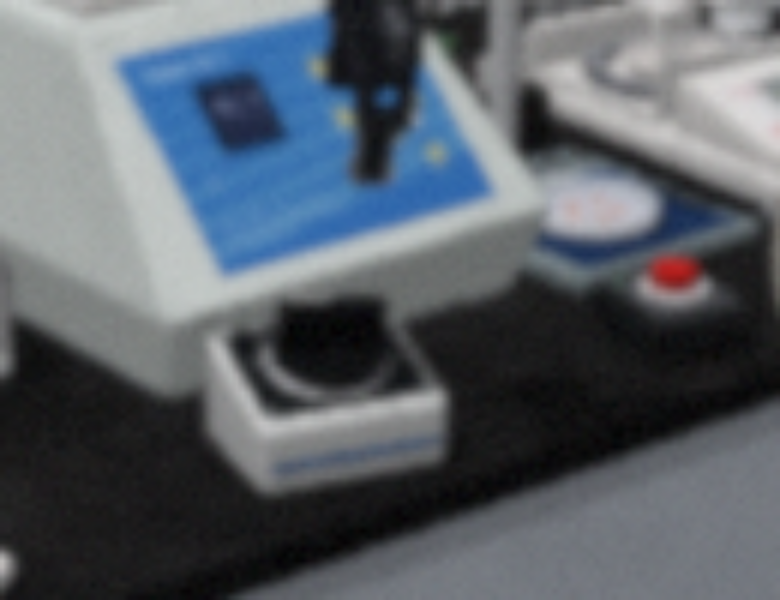

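The gripper stands over the selector, with its fingertips at crop (370,180) and the bar at (335,325); the release and its red button are at (675,270). Next I descend and close gently.

{"api": "play_rows", "payload": {
  "rows": [
    {"dp": [0,0,0.6],"turn": [0,0,0],"fingers": 0},
    {"dp": [0,0,0.6],"turn": [0,0,0],"fingers": 0},
    {"dp": [0,0.013,0.6],"turn": [0,0,0.046],"fingers": 0},
    {"dp": [0,0,0.5],"turn": [0,0,0],"fingers": 0},
    {"dp": [0,0,0.3],"turn": [0,0,0],"fingers": 0}
  ],
  "force": 20
}}

```text
clock: 6.43
eef_pos: [434.6, 85.3, 88.9]
tcp_rot: [-2.891, 0.07, -2.07]
contact_force: [-0.6, -0.2, -0.2]
opening: 0.997
grasp_force: 0.0
```

{"api": "play_rows", "payload": {
  "rows": [
    {"dp": [0,0,0.23],"turn": [0,0,0],"fingers": 0},
    {"dp": [0,0,0.23],"turn": [0,0,0],"fingers": 0},
    {"dp": [0,0,0],"turn": [0,0,0],"fingers": 0}
  ]
}}

```text
clock: 6.68
eef_pos: [439.3, 84.3, 71.8]
tcp_rot: [-2.891, 0.069, -2.066]
contact_force: [-0.7, 0.1, 0.3]
opening: 0.998
grasp_force: 0.0
```

{"api": "play_rows", "payload": {
  "rows": [
    {"dp": [0,0,0],"turn": [0,0,0],"fingers": 0.6},
    {"dp": [0,0,0],"turn": [0,0,0],"fingers": 0.7},
    {"dp": [0,0,0],"turn": [0,0,0],"fingers": 0.75},
    {"dp": [0,0,0],"turn": [0,0,0],"fingers": 0.85},
    {"dp": [0,0,0],"turn": [0,0,0],"fingers": 0.9}
  ]
}}

```text
clock: 7.1
eef_pos: [439.6, 84.7, 73.5]
tcp_rot: [-2.889, 0.07, -2.064]
contact_force: [0.3, -0.5, -0.2]
opening: 0.296
grasp_force: 0.0
```

{"api": "play_rows", "payload": {
  "rows": [
    {"dp": [0,0,0],"turn": [0,0,0],"fingers": 1},
    {"dp": [0,0,0],"turn": [0,0,0],"fingers": 1},
    {"dp": [0,0,0],"turn": [0,0,0],"fingers": 1},
    {"dp": [0,0,0],"turn": [0,0,0],"fingers": 1},
    {"dp": [0,0,0],"turn": [0,0,0],"fingers": 1}
  ]
}}

```text
clock: 7.52
eef_pos: [440.7, 84.4, 73.9]
tcp_rot: [-2.887, 0.071, -2.063]
contact_force: [3.5, -6.8, 6.3]
opening: 0.184
grasp_force: 25.3
```

Run:
```python
from h import *
st(); p,R=grip(-75,-11); plan(p,R)
s=r.sense(); print(Rn.from_euler('xyz',s["tcp_rot"]).inv().apply(s["contact_force"]))
```

```text
7.5167 [440.7  84.4  73.9] [-2.8872  0.0706 -2.0633] [ 3.51 -6.75  6.35] [-0.938 -0.524 -0.264] [ 0.283  0.244  2.296 -0.341  0.391 -2.054] 0.18363914468894396 25.298347771167755
dp units [0.008 0.031 0.017] len rows 0.03634714067289532
turn units [-0.011  0.033 -0.011] 0.036148602565738486
[ 3.83494216 -7.75103787 -4.83851711]
```

The grip is on the bar (opening 15.6 mm). Turn it 120° clockwise about +tool z, in 25 rows of 4.8°.

{"api": "play_rows", "payload": {
  "rows": [
    {"dp": [0,0,0],"turn": [0,0,0.8],"fingers": 1},
    {"dp": [0,0,0],"turn": [0,0,0.8],"fingers": 1},
    {"dp": [0,0,0],"turn": [0,0,0.8],"fingers": 1},
    {"dp": [0,0,0],"turn": [0,0,0.8],"fingers": 1},
    {"dp": [0,0,0],"turn": [0,0,0.8],"fingers": 1}
  ],
  "force": 35
}}

```text
clock: 7.93
eef_pos: [441.1, 84.2, 74.0]
tcp_rot: [-2.937, 0.168, -2.478]
contact_force: [5.1, -11.7, 5.4]
opening: 0.181
grasp_force: 37.2
```

Run:
```python
from h import *
st(); p,R=grip(-51,-11); plan(p,R)
s=r.sense(); Q=Rn.from_euler('xyz',s["tcp_rot"]).inv(); print(Q.apply(s["contact_force"]),Q.apply(s["wrist_torque"]))
```

```text
7.9333 [441.1  84.2  74. ] [-2.9367  0.1684 -2.4777] [  5.13 -11.72   5.42] [-1.764 -1.003 -0.442] [ 0.283  0.244  2.296 -0.342  0.391 -1.631] 0.18127479675706018 37.190043926239014
dp units [0.026 0.035 0.018] len rows 0.0474559022680764
turn units [-0.002  0.037 -0.047] 0.059661073636034526
[  2.23112563 -13.32275771  -3.23146878] [2.05308087 0.31074215 0.03660304]
```

{"api": "play_rows", "payload": {
  "rows": [
    {"dp": [0,0,0],"turn": [0,0,0.8],"fingers": 1},
    {"dp": [0,0,0],"turn": [0,0,0.8],"fingers": 1},
    {"dp": [0,0,0],"turn": [0,0,0.8],"fingers": 1},
    {"dp": [0,0,0],"turn": [0,0,0.8],"fingers": 1},
    {"dp": [0,0,0],"turn": [0,0,0.8],"fingers": 1}
  ]
}}

```text
clock: 8.35
eef_pos: [441.3, 83.8, 74.1]
tcp_rot: [-3.022, 0.237, -2.899]
contact_force: [7.2, -14.6, 5.3]
opening: 0.179
grasp_force: 37.1
```

{"api": "play_rows", "payload": {
  "rows": [
    {"dp": [0,0,0],"turn": [0,0,0.8],"fingers": 1},
    {"dp": [0,0,0],"turn": [0,0,0.8],"fingers": 1},
    {"dp": [0,0,0],"turn": [0,0,0.8],"fingers": 1},
    {"dp": [0,0,0],"turn": [0,0,0.8],"fingers": 1},
    {"dp": [0,0,0],"turn": [0,0,0.8],"fingers": 1}
  ]
}}

```text
clock: 8.77
eef_pos: [441.3, 83.4, 74.2]
tcp_rot: [-3.13, 0.264, 2.952]
contact_force: [8.5, -19.8, 7.0]
opening: 0.177
grasp_force: 37.2
```

{"api": "play_rows", "payload": {
  "rows": [
    {"dp": [0,0,0],"turn": [0,0,0.8],"fingers": 1},
    {"dp": [0,0,0],"turn": [0,0,0.8],"fingers": 1},
    {"dp": [0,0,0],"turn": [0,0,0.8],"fingers": 1},
    {"dp": [0,0,0],"turn": [0,0,0.8],"fingers": 1},
    {"dp": [0,0,0],"turn": [0,0,0.8],"fingers": 1}
  ]
}}

```text
clock: 9.18
eef_pos: [440.9, 83.2, 74.1]
tcp_rot: [3.043, 0.245, 2.52]
contact_force: [7.4, -20.8, 7.4]
opening: 0.182
grasp_force: 37.2
```

{"api": "play_rows", "payload": {
  "rows": [
    {"dp": [0,0,0],"turn": [0,0,0.8],"fingers": 1},
    {"dp": [0,0,0],"turn": [0,0,0.8],"fingers": 1},
    {"dp": [0,0,0],"turn": [0,0,0.8],"fingers": 1},
    {"dp": [0,0,0],"turn": [0,0,0.8],"fingers": 1},
    {"dp": [0,0,0],"turn": [0,0,0.8],"fingers": 1}
  ]
}}

```text
clock: 9.6
eef_pos: [440.6, 83.0, 74.0]
tcp_rot: [2.952, 0.184, 2.095]
contact_force: [6.4, -21.3, 8.8]
opening: 0.182
grasp_force: 37.5
```

{"api": "play_rows", "payload": {
  "rows": [
    {"dp": [0,0,0],"turn": [0,0,0],"fingers": 1},
    {"dp": [0,0,0],"turn": [0,0,0],"fingers": 1}
  ]
}}

```text
clock: 9.77
eef_pos: [440.6, 83.0, 74.0]
tcp_rot: [2.953, 0.185, 2.099]
contact_force: [5.9, -20.9, 7.1]
opening: 0.18
grasp_force: 37.4
```

Run:
```python
from h import *
st(); p,R=grip(45,-11); plan(p,R)
s=r.sense(); Q=Rn.from_euler('xyz',s["tcp_rot"]).inv(); print(Q.apply(s["contact_force"]),Q.apply(s["wrist_torque"]))
```

```text
9.7667 [440.6  83.   74. ] [2.9526 0.1847 2.0987] [  5.89 -20.88   7.11] [-3.512 -1.313 -0.844] [ 0.282  0.244  2.296 -0.344  0.393  0.041] 0.18010291434494152 37.382683753967285
dp units [ 0.052 -0.003  0.018] len rows 0.055235297719669084
turn units [ 0.015  0.008 -0.01 ] 0.019253831567837793
[-21.9486171   -4.7470431   -4.09278526] [ 0.77933682 -3.76319102  0.00650216]
```

Turned 120° with the axis torque near zero, so it's sitting in the click. Open, retract, and look.

{"api": "play_rows", "payload": {
  "rows": [
    {"dp": [0,0,0],"turn": [0,0,0],"fingers": 0.7},
    {"dp": [0,0,0],"turn": [0,0,0],"fingers": 0.5},
    {"dp": [0,0,0],"turn": [0,0,0],"fingers": 0.4},
    {"dp": [0,0,0],"turn": [0,0,0],"fingers": 0.4},
    {"dp": [0,0,0],"turn": [0,0,0],"fingers": 0.4}
  ]
}}

```text
clock: 10.18
eef_pos: [439.3, 84.7, 72.9]
tcp_rot: [2.953, 0.182, 2.099]
contact_force: [0.3, 0.7, 0.6]
opening: 0.602
grasp_force: 0.0
```

{"api": "play_rows", "payload": {
  "rows": [
    {"dp": [0,0,-0.4],"turn": [0,0,0],"fingers": 0.4},
    {"dp": [0,0,-0.8],"turn": [0,0,0],"fingers": 0.4},
    {"dp": [0,0,-0.9],"turn": [0,0,0],"fingers": 0.4},
    {"dp": [0,0,-0.9],"turn": [0,0,0],"fingers": 0.4},
    {"dp": [0,0,0],"turn": [0,0,0],"fingers": 1}
  ]
}}

```text
clock: 10.6
eef_pos: [410.9, 92.9, 194.6]
tcp_rot: [2.944, 0.183, 2.098]
contact_force: [1.4, 0.8, 0.3]
opening: 0.477
grasp_force: 0.0
```

Run:
```python
from h import *
st(); s=r.sense(); y=s["tcp_rot"][2]
plan([441.5,-185.3,110],down(y))
```

```text
10.6 [410.9  92.9 194.6] [2.9442 0.1833 2.0984] [1.44 0.76 0.33] [0.068 0.051 0.012] [ 0.33  -0.045  2.241 -0.208  0.725 -0.075] 0.47659580644942956 0.0
dp units [-5.901 -3.422  2.624] len rows 7.309306627801526
turn units [1.88  1.745 0.173] 2.570779486705445
```

{"api": "play_rows", "payload": {
  "rows": [
    {"dp": [0,0,0],"turn": [0.63,0.58,0.06],"fingers": 1},
    {"dp": [0,0,0],"turn": [0.63,0.58,0.06],"fingers": 1},
    {"dp": [0,0,0],"turn": [0.63,0.58,0.06],"fingers": 1},
    {"dp": [0,0,0],"turn": [0,0,0],"fingers": 1},
    {"dp": [0,0,0],"turn": [0,0,0],"fingers": 1}
  ]
}}

```text
clock: 11.02
eef_pos: [409.8, 91.2, 188.2]
tcp_rot: [-3.132, 0.0, 2.095]
contact_force: [-0.2, 0.5, -1.3]
opening: -0.003
grasp_force: 0.0
```

Run:
```python
from h import *
st(); s=r.sense(); y=s["tcp_rot"][2]
plan([441.5,-185.3,s["eef_pos"][2]],down(y))
```

```text
11.0167 [409.8  91.2 188.2] [-3.1325e+00  3.0000e-04  2.0954e+00] [-0.23  0.55 -1.31] [-0.037 -0.016 -0.014] [ 0.218  0.087  2.088 -0.004  0.975 -0.305] -0.0027184001962342864 0.0
dp units [-6.379 -2.775  0.027] len rows 6.956757929440779
turn units [-0.087  0.002 -0.   ] 0.08716460833011161
```

{"api": "play_rows", "payload": {
  "rows": [
    {"dp": [-0.71,-0.308,0],"turn": [-0.087,0,0],"fingers": 1},
    {"dp": [-0.71,-0.308,0],"turn": [0,0,0],"fingers": 1},
    {"dp": [-0.71,-0.308,0],"turn": [0,0,0],"fingers": 1},
    {"dp": [-0.71,-0.308,0],"turn": [0,0,0],"fingers": 1},
    {"dp": [-0.71,-0.308,0],"turn": [0,0,0],"fingers": 1}
  ]
}}

```text
clock: 11.43
eef_pos: [426.0, -63.2, 188.4]
tcp_rot: [-3.141, 0.001, 2.098]
contact_force: [0.8, 1.2, -0.2]
opening: 0.002
grasp_force: 0.0
```

{"api": "play_rows", "payload": {
  "rows": [
    {"dp": [-0.71,-0.308,0],"turn": [0,0,0],"fingers": 1},
    {"dp": [-0.71,-0.308,0],"turn": [0,0,0],"fingers": 1},
    {"dp": [-0.71,-0.308,0],"turn": [0,0,0],"fingers": 1},
    {"dp": [-0.7,-0.311,0],"turn": [0,0,0],"fingers": 1},
    {"dp": [0,0,0],"turn": [0,0,0],"fingers": 1}
  ]
}}

```text
clock: 11.85
eef_pos: [441.4, -188.5, 188.5]
tcp_rot: [-3.141, 0.003, 2.095]
contact_force: [0.3, -0.3, 0.4]
opening: -0.0
grasp_force: 0.0
```

Run:
```python
from h import *
st(); s=r.sense(); y=s["tcp_rot"][2]
plan([441.5,-185.3,60],down(y))
t=r.grab_frame("top");sc=r.grab_frame("scene")
A=cv2.resize(t["pixels"][180:217,282:332],None,fx=8,fy=8,interpolation=cv2.INTER_CUBIC)
C=cv2.resize(sc["pixels"][163:200,365:415],None,fx=8,fy=8,interpolation=cv2.INTER_CUBIC)
cv2.imwrite("pics/m3.png",np.hstack([A,C])[:,:,::-1])
```

```text
11.85 [ 441.4 -188.5  188.5] [-3.1411  0.0034  2.0951] [ 0.29 -0.28  0.41] [ 0.025 -0.013 -0.036] [-0.405  0.176  1.98  -0.003  0.983 -0.928] -0.0004954600909089597 0.0
dp units [0.078 0.045 3.213] len rows 3.2142738472682786
turn units [-0.005  0.032 -0.   ] 0.03246477948187275
```

View pics/m3.png

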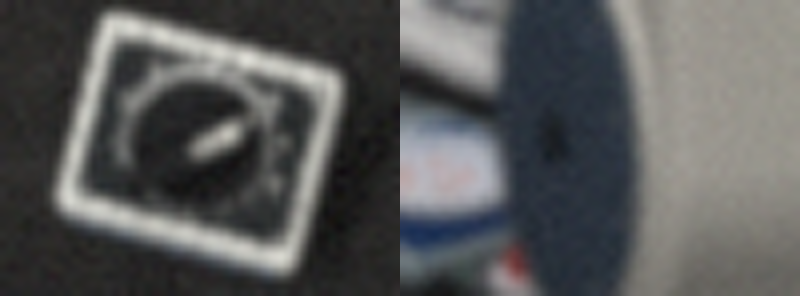

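The pointer line at crop (195,155)–(240,130) is about 45° clockwise of the box's back, which confirms four clicks. Next I go down above the button.

{"api": "play_rows", "payload": {
  "rows": [
    {"dp": [0,0,0.8],"turn": [0,0.03,0],"fingers": 1},
    {"dp": [0,0,0.8],"turn": [0,0,0],"fingers": 1},
    {"dp": [0,0,0.8],"turn": [0,0,0],"fingers": 1},
    {"dp": [0,0,0.6],"turn": [0,0,0],"fingers": 1},
    {"dp": [0,0,0.2],"turn": [0,0,0],"fingers": 1}
  ]
}}

```text
clock: 12.37
eef_pos: [438.2, -182.0, 57.8]
tcp_rot: [-3.138, -0.008, 2.098]
contact_force: [-1.8, 0.0, 0.0]
opening: 0.004
grasp_force: 0.0
```

{"api": "play_rows", "payload": {
  "rows": [
    {"dp": [0,0,0],"turn": [0,0,0],"fingers": 1},
    {"dp": [0,0,0],"turn": [0,0,0],"fingers": 1},
    {"dp": [0,0,0],"turn": [0,0,0],"fingers": 1}
  ]
}}

```text
clock: 12.62
eef_pos: [442.0, -184.4, 62.2]
tcp_rot: [3.141, -0.002, 2.097]
contact_force: [-0.5, -0.5, 1.0]
opening: 0.002
grasp_force: 0.0
```

Run:
```python
from h import *
st(); s=r.sense(); plan([441.5,-185.3,52],down(s["tcp_rot"][2]))
```

```text
12.6167 [ 442.  -184.4   62.2] [ 3.1406e+00 -2.2000e-03  2.0974e+00] [-0.49 -0.53  0.97] [-0.015  0.024 -0.014] [-0.4    0.376  2.073  0.003  0.694 -0.929] 0.0020474936621742382 0.0
dp units [-0.013 -0.022  0.254] len rows 0.25506628539924436
turn units [ 0.01  -0.021 -0.   ] 0.023021197949798875
```

{"api": "play_rows", "payload": {
  "rows": [
    {"dp": [0,0,0.1],"turn": [0,0,0],"fingers": 1},
    {"dp": [0,0,0.1],"turn": [0,0,0],"fingers": 1},
    {"dp": [0,0,0.06],"turn": [0,0,0],"fingers": 1},
    {"dp": [0,0,0.02],"turn": [0,0,0],"fingers": 1},
    {"dp": [0,0,0],"turn": [0,0,0],"fingers": 1}
  ]
}}

```text
clock: 13.03
eef_pos: [441.2, -184.6, 49.6]
tcp_rot: [3.142, -0.004, 2.097]
contact_force: [0.5, 0.5, 1.4]
opening: -0.001
grasp_force: 0.9
```

{"api": "play_rows", "payload": {
  "rows": [
    {"dp": [0,0,0.0125],"turn": [0,0,0],"fingers": 1},
    {"dp": [0,0,0.0125],"turn": [0,0,0],"fingers": 1},
    {"dp": [0,0,0],"turn": [0,0,0],"fingers": 1},
    {"dp": [0,0,0],"turn": [0,0,0],"fingers": 1}
  ]
}}

```text
clock: 13.37
eef_pos: [441.2, -184.6, 48.6]
tcp_rot: [-3.142, -0.004, 2.097]
contact_force: [-0.3, -0.2, 1.9]
opening: 0.004
grasp_force: 1.0
```

{"api": "play_rows", "payload": {
  "rows": [
    {"dp": [0,0,0.0125],"turn": [0,0,0],"fingers": 1},
    {"dp": [0,0,0.0125],"turn": [0,0,0],"fingers": 1},
    {"dp": [0,0,0],"turn": [0,0,0],"fingers": 1},
    {"dp": [0,0,0],"turn": [0,0,0],"fingers": 1}
  ]
}}

```text
clock: 13.7
eef_pos: [441.2, -184.6, 47.6]
tcp_rot: [-3.141, -0.004, 2.097]
contact_force: [0.2, -1.5, 2.0]
opening: -0.002
grasp_force: 1.2
```

{"api": "play_rows", "payload": {
  "rows": [
    {"dp": [0,0,0.0125],"turn": [0,0,0],"fingers": 1},
    {"dp": [0,0,0.0125],"turn": [0,0,0],"fingers": 1},
    {"dp": [0,0,0],"turn": [0,0,0],"fingers": 1},
    {"dp": [0,0,0],"turn": [0,0,0],"fingers": 1}
  ]
}}

```text
clock: 14.03
eef_pos: [441.2, -184.5, 46.6]
tcp_rot: [-3.142, -0.004, 2.097]
contact_force: [1.5, -1.2, 1.8]
opening: 0.004
grasp_force: 1.3
```

{"api": "play_rows", "payload": {
  "rows": [
    {"dp": [0,0,0.0125],"turn": [0,0,0],"fingers": 1},
    {"dp": [0,0,0],"turn": [0,0,0],"fingers": 1},
    {"dp": [0,0,0],"turn": [0,0,0],"fingers": 1}
  ]
}}

```text
clock: 14.28
eef_pos: [441.2, -184.5, 46.1]
tcp_rot: [-3.141, -0.004, 2.097]
contact_force: [1.5, -1.9, 2.5]
opening: 0.002
grasp_force: 1.3
```

{"api": "play_rows", "payload": {
  "rows": [
    {"dp": [0,0,0.0125],"turn": [0,0,0],"fingers": 1},
    {"dp": [0,0,0],"turn": [0,0,0],"fingers": 1},
    {"dp": [0,0,0],"turn": [0,0,0],"fingers": 1}
  ]
}}

```text
clock: 14.53
eef_pos: [441.2, -184.5, 45.6]
tcp_rot: [-3.141, -0.004, 2.097]
contact_force: [1.6, -1.7, 2.4]
opening: -0.003
grasp_force: 1.4
```

{"api": "play_rows", "payload": {
  "rows": [
    {"dp": [0,0,0.0125],"turn": [0,0,0],"fingers": 1},
    {"dp": [0,0,0],"turn": [0,0,0],"fingers": 1},
    {"dp": [0,0,0],"turn": [0,0,0],"fingers": 1}
  ]
}}

```text
clock: 14.78
eef_pos: [441.1, -184.5, 45.1]
tcp_rot: [-3.141, -0.004, 2.097]
contact_force: [1.6, -1.5, 3.0]
opening: 0.001
grasp_force: 1.5
```

{"api": "play_rows", "payload": {
  "rows": [
    {"dp": [0,0,0.01],"turn": [0,0,0],"fingers": 1},
    {"dp": [0,0,0],"turn": [0,0,0],"fingers": 1},
    {"dp": [0,0,0],"turn": [0,0,0],"fingers": 1}
  ]
}}

```text
clock: 15.03
eef_pos: [441.1, -184.5, 44.7]
tcp_rot: [-3.141, -0.004, 2.097]
contact_force: [1.4, -2.2, 3.8]
opening: -0.002
grasp_force: 1.8
```

{"api": "play_rows", "payload": {
  "rows": [
    {"dp": [0,0,0.01],"turn": [0,0,0],"fingers": 1},
    {"dp": [0,0,0],"turn": [0,0,0],"fingers": 1},
    {"dp": [0,0,0],"turn": [0,0,0],"fingers": 1}
  ]
}}

```text
clock: 15.28
eef_pos: [441.1, -184.5, 44.4]
tcp_rot: [-3.141, -0.004, 2.097]
contact_force: [0.7, -1.2, 6.5]
opening: -0.0
grasp_force: 3.2
```

{"api": "play_rows", "payload": {
  "rows": [
    {"dp": [0,0,0.005],"turn": [0,0,0],"fingers": 1},
    {"dp": [0,0,0],"turn": [0,0,0],"fingers": 1},
    {"dp": [0,0,0],"turn": [0,0,0],"fingers": 1}
  ]
}}

```text
clock: 15.53
eef_pos: [441.2, -184.5, 44.3]
tcp_rot: [-3.142, -0.004, 2.097]
contact_force: [0.6, 0.4, 7.7]
opening: 0.004
grasp_force: 4.0
```

It rests on the first stop at 7.7 N, above the 3.5 N light spring and below 11 N. Hold it there for about 1.7 s.

{"api": "play_rows", "payload": {
  "rows": [
    {"dp": [0,0,0],"turn": [0,0,0],"fingers": 1},
    {"dp": [0,0,0],"turn": [0,0,0],"fingers": 1},
    {"dp": [0,0,0],"turn": [0,0,0],"fingers": 1},
    {"dp": [0,0,0],"turn": [0,0,0],"fingers": 1},
    {"dp": [0,0,0],"turn": [0,0,0],"fingers": 1}
  ]
}}

```text
clock: 15.95
eef_pos: [441.2, -184.5, 44.3]
tcp_rot: [-3.141, -0.004, 2.097]
contact_force: [-0.2, -1.4, 8.1]
opening: -0.001
grasp_force: 4.0
```

{"api": "play_rows", "payload": {
  "rows": [
    {"dp": [0,0,0],"turn": [0,0,0],"fingers": 1},
    {"dp": [0,0,0],"turn": [0,0,0],"fingers": 1},
    {"dp": [0,0,0],"turn": [0,0,0],"fingers": 1},
    {"dp": [0,0,0],"turn": [0,0,0],"fingers": 1},
    {"dp": [0,0,0],"turn": [0,0,0],"fingers": 1}
  ]
}}

```text
clock: 16.37
eef_pos: [441.2, -184.5, 44.3]
tcp_rot: [-3.141, -0.004, 2.097]
contact_force: [1.1, -1.9, 7.9]
opening: 0.003
grasp_force: 4.0
```

{"api": "play_rows", "payload": {
  "rows": [
    {"dp": [0,0,0],"turn": [0,0,0],"fingers": 1},
    {"dp": [0,0,0],"turn": [0,0,0],"fingers": 1},
    {"dp": [0,0,0],"turn": [0,0,0],"fingers": 1},
    {"dp": [0,0,0],"turn": [0,0,0],"fingers": 1},
    {"dp": [0,0,0],"turn": [0,0,0],"fingers": 1}
  ]
}}

```text
clock: 16.78
eef_pos: [441.2, -184.5, 44.3]
tcp_rot: [-3.142, -0.004, 2.097]
contact_force: [0.3, -1.3, 7.8]
opening: 0.002
grasp_force: 4.0
```

{"api": "play_rows", "payload": {
  "rows": [
    {"dp": [0,0,0],"turn": [0,0,0],"fingers": 1},
    {"dp": [0,0,0],"turn": [0,0,0],"fingers": 1},
    {"dp": [0,0,0],"turn": [0,0,0],"fingers": 1},
    {"dp": [0,0,0],"turn": [0,0,0],"fingers": 1},
    {"dp": [0,0,0],"turn": [0,0,0],"fingers": 1}
  ]
}}

```text
clock: 17.2
eef_pos: [441.2, -184.5, 44.4]
tcp_rot: [3.142, -0.004, 2.097]
contact_force: [0.2, -0.5, 8.4]
opening: 0.0
grasp_force: 4.0
```

{"api": "play_rows", "payload": {
  "rows": [
    {"dp": [0,0,0.03],"turn": [0,0,0],"fingers": 1},
    {"dp": [0,0,0.03],"turn": [0,0,0],"fingers": 1},
    {"dp": [0,0,0.03],"turn": [0,0,0],"fingers": 1},
    {"dp": [0,0,0],"turn": [0,0,0],"fingers": 1},
    {"dp": [0,0,0],"turn": [0,0,0],"fingers": 1}
  ]
}}

```text
clock: 17.62
eef_pos: [441.2, -184.5, 41.8]
tcp_rot: [3.142, -0.004, 2.097]
contact_force: [-4.5, -0.1, 27.1]
opening: 0.0
grasp_force: 13.5
```

It's fully down at z 41.8 with 27 N. Let go and retreat.

{"api": "play_rows", "payload": {
  "rows": [
    {"dp": [0,0,-0.1],"turn": [0,0,0],"fingers": 1},
    {"dp": [0,0,-0.3],"turn": [0,0,0],"fingers": 1},
    {"dp": [0,0,-0.7],"turn": [0,0,0],"fingers": 1},
    {"dp": [0,0,-0.8],"turn": [0,0,0],"fingers": 1},
    {"dp": [0,0,-0.8],"turn": [0,0,0],"fingers": 1}
  ]
}}

```text
clock: 18.03
eef_pos: [439.5, -183.9, 148.6]
tcp_rot: [-3.139, -0.008, 2.097]
contact_force: [1.0, -0.8, 0.1]
opening: 0.0
grasp_force: 0.0
```

{"api": "play_rows", "payload": {
  "rows": [
    {"dp": [0,0,-0.3],"turn": [0,0,0],"fingers": 1},
    {"dp": [0,0,0],"turn": [0,0,0],"fingers": 1},
    {"dp": [0,0,0],"turn": [0,0,0],"fingers": 1},
    {"dp": [0,0,0],"turn": [0,0,0],"fingers": 1}
  ]
}}

```text
clock: 18.37
eef_pos: [440.1, -184.3, 159.2]
tcp_rot: [-3.14, -0.006, 2.097]
contact_force: [-0.6, 0.5, -0.4]
opening: -0.002
grasp_force: 0.0
```

Run:
```python
from h import *
st(); r.sign_off()
```

```text
18.3667 [ 440.1 -184.3  159.2] [-3.1399 -0.0062  2.0967] [-0.57  0.48 -0.42] [-0.008 -0.02   0.036] [-0.401  0.217  2.007  0.003  0.923 -0.929] -0.0016430429828827755 0.0
the job is handed in; nothing more can be done
```

I turned the selector four clicks clockwise, held the button on its first stop at about 8 N for 1.7 s, pressed it fully down and let it go, and handed the job in at 18.4 s with the arm touching nothing.

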